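Draw a shelf beam up through the gap in a display rack

TASK

A spare steel shelf beam is lying on the lower tier of the low white display rack, under the square opening in its deck, and it is longer than that opening. Draw it up through the opening, tilting it so that one end comes out first, and finish while holding it still in the gripper with the whole beam clear above the deck, at least 30 mm of daylight under its lowest end; do not put it down or let go. Leave the pots where they stand.

Things in the scene. Friction and masses are not known exactly. Their poses are not given: they have to be found in the camera images.
- rack: Low two-tier white rack fixed to the bench, 280 mm (x) by 500 (y, its length), 95 high. Origin: centre of its underside, z up. Lower tier of dark wood: upper face at z = 20 mm. Deck 12 mm thick, upper face at z = 95. Between them the clear space is 480 mm along y, 260 along x; end panels and side rails close it, their gaps too narrow for the beam.
- opening (a point): Centre of the only opening in the deck, at the level of the deck's upper face, straight above the rack's origin. The opening is 170 mm along the rack's x by 180 mm along its y; the deck covers 160 mm at each end of it and 55 mm along each side. Axes as the rack.
- beam: Loose square steel tube, 300 mm long (y), 20 x 20 mm, 0.11 to 0.21 kg, black end caps, flush black rubber band 20 mm wide exactly at mid-length (centre of mass). Origin: middle of its underside, z up as it lies. Starts flat on the lower tier, its y within 12 degrees of the rack's y, its middle within 15 mm of straight below the opening's centre, both ends hidden under the deck.
- beam_mid (a point): Centre of the beam. Axes as the beam.
- beam_end_a (a point): Centre of the beam's end face at +150 mm along its y. Axes as the beam.
- beam_end_b (a point): Centre of the beam's end face at -150 mm along its y. Axes as the beam.
- tray_pot: A loose bystander: dark brown rectangular pot, 100 x 140 mm, 45 mm high. Origin at the centre of its underside. It stands on the bench past the rack's +y end; leave it where it is.
- round_pot: A loose bystander: round terracotta bowl pot, 100 mm across, 50 mm high. Origin at the centre of its underside. It stands on the bench beyond the rack's far (+x) side; leave it where it is.
- cup_pot: A loose bystander: small blue glazed cup-shaped pot, 70 mm across, 65 mm high. Origin at the centre of its underside. It stands on the bench past the rack's -y end; leave it where it is.

How it is judged (in metres and radians):
On the way:
1. one end of the beam stands out above the deck while the other is still inside the rack below it (((height (world z) of beam_end_a above 0.11 m and height (world z) of beam_end_b below 0.08 m and x of beam_end_b in the frame of rack between -0.14 and 0.14 m and y of beam_end_b in the frame of rack between -0.25 and 0.25 m) or (height (world z) of beam_end_b above 0.11 m and height (world z) of beam_end_a below 0.08 m and x of beam_end_a in the frame of rack between -0.14 and 0.14 m and y of beam_end_a in the frame of rack between -0.25 and 0.25 m))), for 0.1 s.
At the end, for the whole second after the job is handed in: The gripper's fingers hold the beam (over 1.5 N), at rest (under 30 mm/s and 0.2 rad/s), with both end centres more than 130 mm above the bench, i.e. the beam's lowest corner at least 25 mm above the deck, and neither the rack, a pot nor the arm itself carries it (height (world z) of each of beam_end_a, beam_end_b above 0.13 m and contact force between the fingers and beam above 1.5 N and contact force between the arm and beam below 0.5 N and contact force between beam and rack below 0.1 N and contact force between beam and tray_pot below 0.1 N and contact force between beam and round_pot below 0.1 N and contact force between beam and cup_pot below 0.1 N and linear speed of beam below 0.03 m/s and angular speed of beam below 0.2 rad/s); the arm keeps its last pose, push and grip.
It fails at once if a pot is moved by more than 30 mm or tipped (distance of any of tray_pot, round_pot, cup_pot from where it was at the start of the episode above 0.03 m or angle between any of tray_pot, round_pot, cup_pot's own z axis and vertical above 0.35 rad).
It also fails if it takes over 48 s, if anything falls off the work surface, if the arm or the gripper's body presses on something with over 40 N, if the wrist force passes 120 N, or if a joint passes its speed limit or range.

ROBOT

A 6-joint arm with a two-finger parallel gripper is mounted at the origin on the work surface. World frame = base frame: x ahead of the robot, y to its left, z up, the work surface at z = 0. Lengths are in m, angles in degrees, forces in N, time in s.
With the tool pointing down it reaches from about 0.375 to 0.9 m from the base axis. Payload 3.1 kg.
Tool frame: the origin (TCP) lies on the centre line of the jaws, within the pads' length; the fingertips stand 8 mm ahead of it and the grasp point (between the pads) lies 11 mm behind it; z points along the fingers, y is the direction in which the jaws open and shut (so a half turn about z gives the same grasp; the last joint's range is limited). The gripper opens to 87 mm and grips with 3 to 60 N. Pads are 19 mm wide; open, the fingers measure 117 mm over their backs; the gripper's body (75 mm by 190 mm) begins 51 mm behind the grasp point.
Start: joints at [-81.79, 30.224, 82.088, -0, 67.689, -10.227], TCP at [0.198, -0.593, 0.231] pointing down, gripper open.
Joint ranges: [-176.69, 176.69], [-43.24, 126.21], [12.49, 139.97], [-82, 262], [0, 151.66], [-163.58, 163.58]. Speed limits (degrees/s): [159.86, 159.86, 180, 180, 180, 180].

INTERFACE

Orientations are given as a 3x3 rotation matrix whose columns are the frame's x, y, z axes.
In Python, from rig import * gives the robot as it stands. The module is installed in compiled form; this text tells all that it offers.
- The arm moves only by the tool arm_command, never from a script. Its argument "commands" is a list of rows, each an object with "translation": the shift along the tool's x, y, z scaled (see below), a list of three; "dr": the turn, a rotation vector about the tool's x, y, z scaled (see below), a list of three; "jaw": the closure, from 0 (fully open) to 1 (shut). In form: [{"translation": [x, y, z], "dr": [ax, ay, az], "jaw": jaw}, ...]. A call has 1 to 12 rows; each row shifts and turns the commanded pose from where the row before left it, along the tool's axes as they then stand; what a row does not reach is not made up. The controller multiplies each number of a shift by 25 mm and each number of a turn by 6 degrees. A row lasts 1/12 s, in which the tool goes at most 41.7 mm and 7.16 degrees, less where a joint would pass 70% of its speed; a pose out of reach is approached as far as the arm can. A call with a number of a shift or a turn outside -1 to 1 is refused whole. A call with a gripper value outside its range is refused whole. The fingers move at their own pace and stop on an object; the grip force is fixed at half the most. Time passes only in rows, so rows that do not move let the fingers close. It gives the time, the measured TCP pose, the force and the opening at its end, in the units of the state.
- read_state(): the state, without advancing time (a new reading comes with each control period).
- capture(name): name is "scene" or "top"; returns (picture, depth): 420x560x3 uint8, red, green, blue; 420x560 float32, m along the optical axis (not along the pixel's ray), 0 where there is no reading.
- camera_model(name): a dict with "intrinsics" (3x3 intrinsics, pixels), "pose" (4x4, takes a point from camera to world coordinates). Camera axes: x right, y down, z forward; pixel columns grow to the right and rows downward; lengths in m; the calibration is good to about 2 mm. A picture is of the moment at which its call begins. camera_model takes no time and is no camera call.
- hand_in(): hands the job in, once; it reports no verdict.
The state is a dict: "time_s": time; "joint_positions": joint angles; "qvel": joint speeds; "tau": joint torques, N m; "position": TCP position; "tcp_rot": TCP orientation; "force": force on the tool from outside, world axes, zero at the start; "moment": the same for the moment, N m; "opening": opening from 0.0 (shut) to 1.0 (fully open).
Only numpy, scipy, OpenCV 4.12 (cv2) and the standard library are available. Lean on these libraries where they do the work, as an engineer would, in place of code of your own. Each camera call takes 0.05 s, during which the arm holds its last target.

## Working session

There is one attempt and no reset: what is moved stays moved. The work goes in short steps, Python scripts to look and compute and a tool call to move; the robot and the scene stay as the last step left them, time stands still between calls to the robot, and variables do not carry over. Pictures are saved under pics/ and viewed, and the job is handed in when it is done.

Besides the shell and the picture viewer there is one more tool, called after ">>>" as name(argument=value, ...), one argument or row to a line, values as JSON. arm_command: Moves the arm, as the interface text tells. Its arguments: {"type":"object","properties":{"commands":{"type":"array"}},"required":["commands"]}

```bash
mkdir -p pics; python3 - <<'E'
from rig import *
import cv2,numpy as np
for n in ["scene","top"]:
    im,d=capture(n); cv2.imwrite(f"pics/{n}0.png",im[:,:,::-1]); np.save(f"{n}_d.npy",d); 
    m=camera_model(n); print(n,np.round(m["intrinsics"],1).tolist(),np.round(m["pose"],3).tolist())
s=read_state(); print(s["time_s"],s["position"],np.round(s["tcp_rot"],3).tolist(),s["opening"])
E
```

```text
scene [[391.6, 0.0, 283.5], [0.0, 391.6, 206.9], [0.0, 0.0, 1.0]] [[0.34, 0.655, -0.675, 1.299], [0.94, -0.24, 0.241, -0.229], [-0.004, -0.716, -0.698, 0.842], [0.0, 0.0, 0.0, 1.0]]
top [[391.9, 0.0, 281.2], [0.0, 391.9, 210.9], [0.0, 0.0, 1.0]] [[0.011, -0.997, 0.08, 0.523], [-1.0, -0.012, -0.009, 0.033], [0.01, -0.08, -0.997, 1.177], [0.0, 0.0, 0.0, 1.0]]
0.1 [ 0.19760456 -0.59224013  0.22966773] [[0.949, 0.316, -0.0], [0.316, -0.949, 0.002], [0.0, -0.002, -1.0]] 1.0013895850185774
```

View pics/scene0.png

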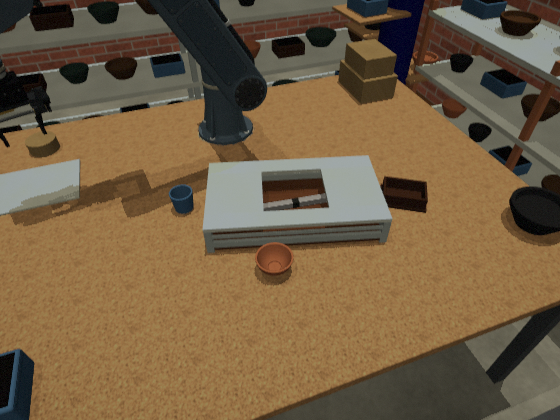

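View pics/top0.png

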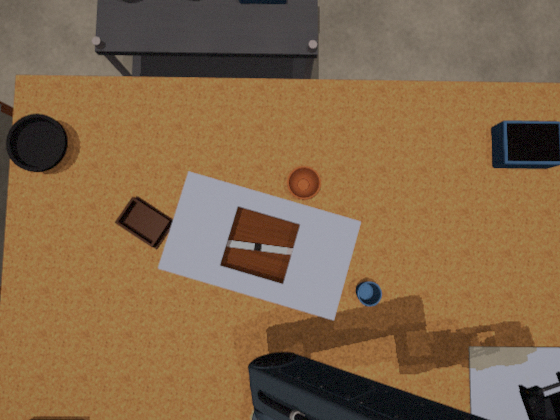

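The top view shows the rack deck with corners near (191,173), (360,220), (334,319) and (160,268). The opening is near (238,208) to (284,283). The beam runs from (227,243) to (292,250), with its band near (258,247). Next I'll measure these.

```bash
cat > h.py <<'E'
from rig import *
import cv2,numpy as np
def cast(n,px,z):
    m=camera_model(n);K=m["intrinsics"];T=m["pose"]
    px=np.atleast_2d(px).astype(float)
    r=np.c_[px,np.ones(len(px))]@np.linalg.inv(K).T@T[:3,:3].T
    o=T[:3,3]; return o+r*((z-o[2])/r[:,2])[:,None]
E
python3 - <<'E'
from h import *
im=cv2.imread("pics/top0.png"); hsv=cv2.cvtColor(im,cv2.COLOR_BGR2HSV)
w=((hsv[:,:,1]<60)&(hsv[:,:,2]>120)).astype(np.uint8)
roi=np.zeros_like(w); roi[160:330,150:370]=1; w*=roi
cs,h=cv2.findContours(w,cv2.RETR_CCOMP,cv2.CHAIN_APPROX_NONE)
for c,hh in zip(cs,h[0]):
    if cv2.contourArea(c)>100:
        r=cv2.minAreaRect(c); print(cv2.contourArea(c),r,hh[3])
big=max(cs,key=cv2.contourArea); b=cv2.boxPoints(cv2.minAreaRect(big))
P=cast("top",b,.095); print("rack",P.round(4).tolist(),P.mean(0), [np.linalg.norm(P[i]-P[i-1]) for i in range(4)])
for i in range(4): d=P[i]-P[i-1]; print(np.degrees(np.arctan2(d[1],d[0])))
# opening: exclude beam
op=np.zeros_like(w); 
brown=((hsv[:,:,1]>100)&(hsv[:,:,2]<140)).astype(np.uint8)
# beam pixels: white in opening
o=cv2.boxPoints(cv2.minAreaRect(big)); m=np.zeros_like(w)
cx=o.mean(0); d=(o-cx)
cv2.fillPoly(m,[np.int32(cx+d*0.9)],1)
nb=m*(1-w); ys,xs=np.nonzero(nb)
hull=cv2.convexHull(np.c_[xs,ys].astype(np.int32)); print("hull",cv2.minAreaRect(hull))
Q=cast("top",cv2.boxPoints(cv2.minAreaRect(hull)),.095); print("open",Q.round(4).tolist(),Q.mean(0),[np.linalg.norm(Q[i]-Q[i-1]) for i in range(4)])
big2=cv2.resize(im[195:295,205:315],None,fx=7,fy=6,interpolation=cv2.INTER_NEAREST)
cv2.imwrite("pics/crop1.png",cv2.resize(im[195:295,205:315],None,fx=6,fy=6,interpolation=cv2.INTER_CUBIC))
E
```

```text
147.5 ((241.45387268066406, 244.86924743652344), (24.930980682373047, 7.31804895401001), 7.125016689300537) -1
18468.5 ((260.1082763671875, 244.7762908935547), (184.19395446777344, 103.54705810546875), 16.57400894165039) -1
3970.0 ((259.81689453125, 244.62261962890625), (67.71991729736328, 63.82602310180664), 16.38953971862793) 1
rack [[0.4493, 0.3609, 0.095], [0.7244, 0.2888, 0.095], [0.5835, -0.2034, 0.095], [0.3131, -0.1216, 0.095]] [0.5175778  0.08117056 0.095     ] [np.float64(0.5013599131334611), np.float64(0.28435327496001633), np.float64(0.5119910786930244), np.float64(0.28251485544522936)]
74.23487740039833
-14.680115038769335
-105.97059664370377
163.17141998090491
hull ((259.8168640136719, 244.62261962890625), (65.80118560791016, 61.907291412353516), 16.389541625976562)
open [[0.4595, 0.1909, 0.095], [0.6232, 0.1465, 0.095], [0.5738, -0.0288, 0.095], [0.4111, 0.0177, 0.095]] [0.51687696 0.08155532 0.095     ] [np.float64(0.1798587953138857), np.float64(0.16961624606784656), np.float64(0.1821305696480604), np.float64(0.1692308729843958)]
```

View pics/crop1.png

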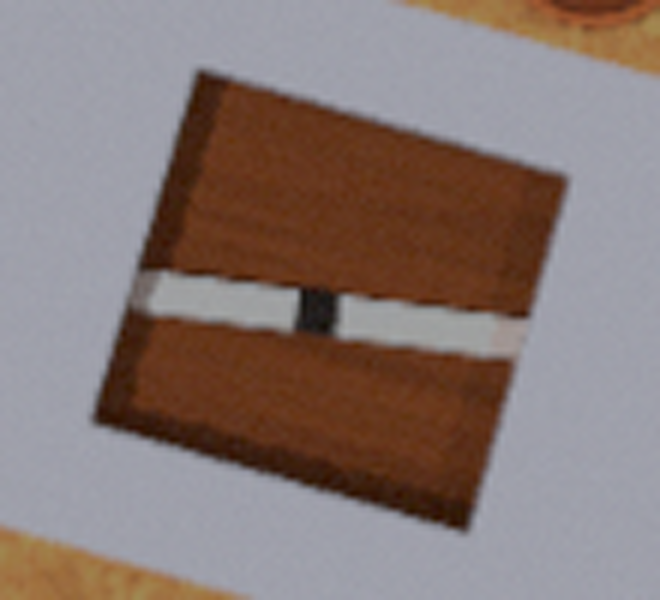

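```bash
python3 - <<'E'
from h import *
im=cv2.imread("pics/top0.png").astype(float)
g=im.min(2)
# beam: bright pixels inside opening -> centreline fit; band: dark neutral
hsv=cv2.cvtColor(im.astype(np.uint8),cv2.COLOR_BGR2HSV)
b=((hsv[:,:,1]<70)&(hsv[:,:,2]>110)).astype(np.uint8)
ok=np.zeros_like(b); ok[236:258,232:286]=1
ys,xs=np.nonzero(b*ok); 
k=(np.abs(ys-(243.5+(xs-227.8)*.1215))<8); xs,ys=xs[k],ys[k]
vx,vy,x0,y0=cv2.fitLine(np.c_[xs,ys].astype(np.float32),cv2.DIST_L2,0,.01,.01).ravel(); print(vx,vy,x0,y0,len(xs))
d=((hsv[:,:,2]<70)).astype(np.uint8); ok[:]=0; ok[242:252,252:264]=1
wgt=np.clip(90-g,0,None)*0; ys2,xs2=np.nonzero(d*ok); ux=xs2.mean(); print("band px",ux,ys2.mean(),len(xs2))
c=[ux,y0+(ux-x0)*vy/vx]
P=cast("top",[c,[235,y0+(235-x0)*vy/vx],[282,y0+(282-x0)*vy/vx]],.04); print(P)
dd=P[1]-P[2]; print("beam yaw dir",np.degrees(np.arctan2(dd[1],dd[0])))
# cross-check in scene view
ims=cv2.imread("pics/scene0.png"); cv2.imwrite("pics/crop_s.png",cv2.resize(ims[150:250,195:395],None,fx=4,fy=4,interpolation=cv2.INTER_CUBIC))
s=read_state();print(s["position"],[0,0,0]+P[0]-s["position"])
E
```

```text
0.9913948 0.13090578 258.6338 246.93239 355
band px 257.31111111111113 246.42222222222222 45
[[0.50978531 0.09119664 0.04      ]
 [0.51754466 0.15572221 0.04      ]
 [0.50120001 0.01980282 0.04      ]]
beam yaw dir 83.14296181843649
[ 0.19760456 -0.59224013  0.22966773] [ 0.31218074  0.68343677 -0.18966773]
```

View pics/crop_s.png

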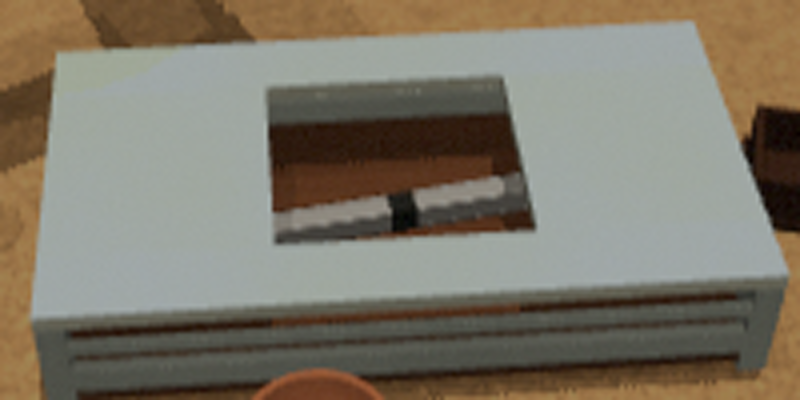

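>>> arm_command(
  commands=[
    {"translation": [0.85, -0.92, 0], "dr": [0, 0, 0], "jaw": 0},
    {"translation": [0.85, -0.92, 0], "dr": [0, 0, 0], "jaw": 0},
    {"translation": [0.85, -0.92, 0], "dr": [0, 0, 0], "jaw": 0},
    {"translation": [0.85, -0.92, 0], "dr": [0, 0, 0], "jaw": 0},
    {"translation": [0.85, -0.92, 0], "dr": [0, 0, 0], "jaw": 0},
    {"translation": [0.85, -0.92, 0], "dr": [0, 0, 0], "jaw": 0},
    {"translation": [0.85, -0.92, 0], "dr": [0, 0, 0], "jaw": 0},
    {"translation": [0.85, -0.92, 0], "dr": [0, 0, 0], "jaw": 0},
    {"translation": [0.85, -0.92, 0], "dr": [0, 0, 0], "jaw": 0},
    {"translation": [0.85, -0.92, 0], "dr": [0, 0, 0], "jaw": 0},
    {"translation": [0.85, -0.92, 0], "dr": [0, 0, 0], "jaw": 0},
    {"translation": [0.85, -0.92, 0], "dr": [0, 0, 0], "jaw": 0},
  ],
)

```text
time_s: 1.1
position: [0.3525, -0.2488, 0.2304]
tcp_rot: [[0.949, 0.316, -0.0], [0.316, -0.949, 0.0], [-0.0, -0.001, -1.0]]
force: [0.0, -0.4, -0.6]
opening: 1.0
```

>>> arm_command(
  commands=[
    {"translation": [0.85, -0.92, 0], "dr": [0, 0, 0], "jaw": 0},
    {"translation": [0.85, -0.92, 0], "dr": [0, 0, 0], "jaw": 0},
    {"translation": [0.85, -0.92, 0], "dr": [0, 0, 0], "jaw": 0},
    {"translation": [0.85, -0.92, 0], "dr": [0, 0, 0], "jaw": 0},
    {"translation": [0.85, -0.92, 0], "dr": [0, 0, 0], "jaw": 0},
    {"translation": [0.85, -0.92, 0], "dr": [0, 0, 0], "jaw": 0},
    {"translation": [0.85, -0.92, 0], "dr": [0, 0, 0], "jaw": 0},
    {"translation": [0.85, -0.92, 0], "dr": [0, 0, 0], "jaw": 0},
    {"translation": [0.85, -0.92, 0], "dr": [0, 0, 0], "jaw": 0},
    {"translation": [0.85, -0.92, 0], "dr": [0, 0, 0], "jaw": 0},
    {"translation": [0.85, -0.92, 0], "dr": [0, 0, 0], "jaw": 0},
    {"translation": [0.85, -0.92, 0], "dr": [0, 0, 0], "jaw": 0},
  ],
)

```text
time_s: 2.1
position: [0.507, 0.0937, 0.2303]
tcp_rot: [[0.949, 0.317, -0.001], [0.317, -0.949, -0.0], [-0.001, -0.0, -1.0]]
force: [1.3, -0.3, 0.3]
opening: 0.999
```

>>> arm_command(
  commands=[
    {"translation": [0, 0, 0], "dr": [0, 0, -0.9], "jaw": 0},
    {"translation": [0, 0, 0], "dr": [0, 0, -0.9], "jaw": 0},
    {"translation": [0, 0, 0], "dr": [0, 0, -0.9], "jaw": 0},
    {"translation": [0, 0, 0], "dr": [0, 0, -0.9], "jaw": 0},
    {"translation": [0, 0, 0], "dr": [0, 0, -0.9], "jaw": 0},
    {"translation": [0, 0, 0], "dr": [0, 0, -0.9], "jaw": 0},
    {"translation": [0, 0, 0], "dr": [0, 0, -0.9], "jaw": 0},
    {"translation": [0, 0, 0], "dr": [0, 0, -0.9], "jaw": 0},
    {"translation": [0, 0, 0], "dr": [0, 0, -0.9], "jaw": 0},
    {"translation": [0, 0, 0], "dr": [0, 0, -0.9], "jaw": 0},
    {"translation": [0, 0, 0], "dr": [0, 0, -0.9], "jaw": 0},
    {"translation": [0, 0, 0], "dr": [0, 0, -0.9], "jaw": 0},
  ],
)

```text
time_s: 3.1
position: [0.5066, 0.0921, 0.2302]
tcp_rot: [[0.113, 0.994, -0.001], [0.994, -0.113, 0.0], [-0.0, -0.001, -1.0]]
force: [-0.4, -0.1, -0.1]
opening: 0.997
```

```bash
cat > st.py <<'E'
from h import *
s=read_state();R=np.array(s["tcp_rot"]);p=np.array(s["position"])
print(s["time_s"],p.round(4),R.round(3).tolist(),"F",np.round(s["force"],2),"M",np.round(s["moment"],2),"op",s["opening"],np.round(s["joint_positions"],1))
# rack frame
o=np.array([.5172,.0814,0]);a=np.radians(74.3-90);Q=np.array([[np.cos(a),-np.sin(a),0],[np.sin(a),np.cos(a),0],[0,0,1]])
g=p+R[:,2]*0
# beam mid if offset along tool z from TCP is h (set below)
import os
h=float(open("hoff").read()) if os.path.exists("hoff") else 0
m=Q.T@(p+R[:,2]*h-o); d=Q.T@R[:,0]
print("mid rack",m.round(4),"A",(m+.15*d).round(4),"B",(m-.15*d).round(4),"pitch",np.degrees(np.arcsin(d[2])).round(2))
E
python3 st.py; python3 - <<'E'
from h import *
print(cast("scene",[[295.5,200]],.04))
s=read_state();R=s["tcp_rot"]
print("yaw",np.degrees(np.arctan2(R[1,0],R[0,0])),"tool shift/25mm",R.T@(np.array([.5098,.0912,.037])-s["position"])/.025)
E
```

```text
3.1 [0.5066 0.0921 0.2302] [[0.113, 0.994, -0.001], [0.994, -0.113, 0.0], [-0.0, -0.001, -1.0]] F [-0.38 -0.12 -0.14] M [-0.05 -0.05 -0.  ] op 0.9971042458649183 [-2.1 21.8 97.7 -0.  60.5  4.3]
mid rack [-0.0131  0.0074  0.2302] A [-0.0371  0.1555  0.2302] B [ 0.0109 -0.1406  0.2302] pitch -0.0
[[0.50859526 0.09103536 0.04      ]]
yaw 83.50628953072336 tool shift/25mm [-0.02043552  0.13966334  7.72787448]
```

>>> arm_command(
  commands=[
    {"translation": [0, 0.1, 0.8], "dr": [0, 0, 0], "jaw": 0},
    {"translation": [0, 0, 0.9], "dr": [0, 0, 0], "jaw": 0},
    {"translation": [0, 0, 0.9], "dr": [0, 0, 0], "jaw": 0},
    {"translation": [0, 0, 0.9], "dr": [0, 0, 0], "jaw": 0},
    {"translation": [0, 0, 0.9], "dr": [0, 0, 0], "jaw": 0},
    {"translation": [0, 0, 0.9], "dr": [0, 0, 0], "jaw": 0},
    {"translation": [0, 0, 0.6], "dr": [0, 0, 0], "jaw": 0},
    {"translation": [0, 0, 0.5], "dr": [0, 0, 0], "jaw": 0},
    {"translation": [0, 0, 0.4], "dr": [0, 0, 0], "jaw": 0},
    {"translation": [0, 0, 0.3], "dr": [0, 0, 0], "jaw": 0},
    {"translation": [0, 0, 0], "dr": [0, 0, 0], "jaw": 0},
    {"translation": [0, 0, 0], "dr": [0, 0, 0], "jaw": 0},
  ],
)

```text
time_s: 4.1
position: [0.5094, 0.0918, 0.053]
tcp_rot: [[0.118, 0.993, -0.0], [0.993, -0.118, 0.0], [-0.0, -0.0, -1.0]]
force: [-0.0, 0.3, -0.2]
opening: 1.001
```

```bash
python3 st.py
```

```text
4.1 [0.5094 0.0918 0.053 ] [[0.118, 0.993, -0.0], [0.993, -0.118, 0.0], [-0.0, -0.0, -1.0]] F [-0.03  0.33 -0.18] M [-0.07 -0.08  0.03] op 1.001387668054739 [ -2.2  38.6 105.3   0.   36.2   4.6]
mid rack [-0.0103  0.0079  0.053 ] A [-0.0336  0.1561  0.053 ] B [ 0.013  -0.1403  0.053 ] pitch -0.0
```

>>> arm_command(
  commands=[
    {"translation": [0, 0, 0.16], "dr": [0, 0, 0], "jaw": 0},
    {"translation": [0, 0, 0.16], "dr": [0, 0, 0], "jaw": 0},
    {"translation": [0, 0, 0.16], "dr": [0, 0, 0], "jaw": 0},
    {"translation": [0, 0, 0.14], "dr": [0, 0, 0], "jaw": 0},
    {"translation": [0, 0, 0], "dr": [0, 0, 0], "jaw": 0},
  ],
)

```text
time_s: 4.52
position: [0.5091, 0.0918, 0.037]
tcp_rot: [[0.118, 0.993, -0.001], [0.993, -0.118, 0.0], [-0.0, -0.001, -1.0]]
force: [0.2, -0.7, 0.0]
opening: 1.002
```

>>> arm_command(
  commands=[
    {"translation": [0, 0, 0], "dr": [0, 0, 0], "jaw": 1},
    {"translation": [0, 0, 0], "dr": [0, 0, 0], "jaw": 1},
    {"translation": [0, 0, 0], "dr": [0, 0, 0], "jaw": 1},
    {"translation": [0, 0, 0], "dr": [0, 0, 0], "jaw": 1},
    {"translation": [0, 0, 0], "dr": [0, 0, 0], "jaw": 1},
    {"translation": [0, 0, 0], "dr": [0, 0, 0], "jaw": 1},
    {"translation": [0, 0, 0], "dr": [0, 0, 0], "jaw": 1},
    {"translation": [0, 0, 0], "dr": [0, 0, 0], "jaw": 1},
    {"translation": [0, 0, 0], "dr": [0, 0, 0], "jaw": 1},
    {"translation": [0, 0, 0], "dr": [0, 0, 0], "jaw": 1},
    {"translation": [0, 0, 0], "dr": [0, 0, 0], "jaw": 1},
    {"translation": [0, 0, 0], "dr": [0, 0, 0], "jaw": 1},
  ],
)

```text
time_s: 5.52
position: [0.5093, 0.0918, 0.0376]
tcp_rot: [[0.118, 0.993, -0.0], [0.993, -0.118, -0.0], [-0.0, -0.0, -1.0]]
force: [0.2, 0.6, 0.0]
opening: 0.225
```

```bash
python3 st.py; python3 - <<'E'
from h import *
im,_=capture("scene");cv2.imwrite("pics/s1.png",cv2.resize(np.ascontiguousarray(im[130:270,180:400,::-1]),None,fx=3.5,fy=3.5,interpolation=cv2.INTER_CUBIC))
E
```

```text
5.5167 [0.5093 0.0918 0.0376] [[0.118, 0.993, -0.0], [0.993, -0.118, -0.0], [-0.0, -0.0, -1.0]] F [0.16 0.63 0.04] M [-0.01 -0.06  0.04] op 0.2254575196679474 [ -2.2  40.2 105.6  -0.   34.2   4.6]
mid rack [-0.0104  0.0079  0.0376] A [-0.0337  0.156   0.0376] B [ 0.0129 -0.1403  0.0376] pitch -0.0
```

View pics/s1.png

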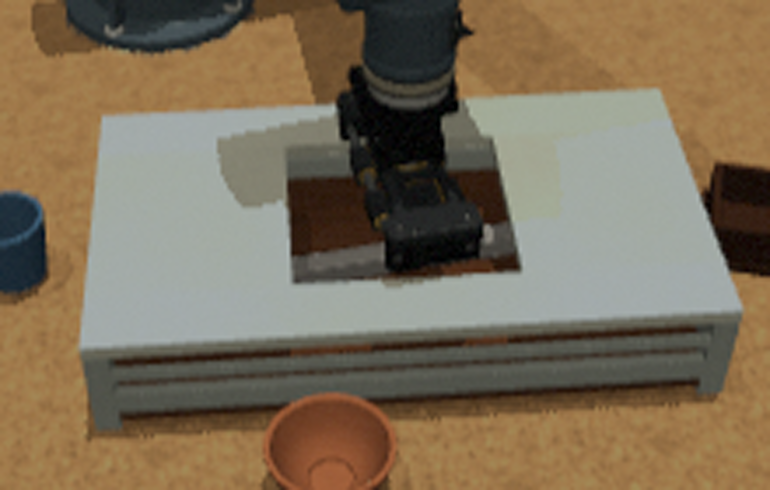

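The opening reads about 19.6 mm, so the beam is gripped at the band. Next I lift it level by 20 mm, then slide it toward −y.

>>> arm_command(
  commands=[
    {"translation": [0, 0, -0.2], "dr": [0, 0, 0], "jaw": 1},
    {"translation": [0, 0, -0.3], "dr": [0, 0, 0], "jaw": 1},
    {"translation": [0, 0, -0.3], "dr": [0, 0, 0], "jaw": 1},
    {"translation": [0, 0, 0], "dr": [0, 0, 0], "jaw": 1},
    {"translation": [0, 0, 0], "dr": [0, 0, 0], "jaw": 1},
    {"translation": [0, 0, 0], "dr": [0, 0, 0], "jaw": 1},
  ],
)

```text
time_s: 6.07
position: [0.5095, 0.0918, 0.0579]
tcp_rot: [[0.118, 0.993, 0.001], [0.993, -0.118, -0.0], [0.0, 0.001, -1.0]]
force: [0.7, -0.3, -0.3]
opening: 0.226
```

```bash
echo 0.0076 > hoff; python3 st.py; python3 - <<'E'
from h import *
im,_=capture("scene");cv2.imwrite("pics/s2.png",cv2.resize(np.ascontiguousarray(im[130:270,180:400,::-1]),None,fx=3.5,fy=3.5,interpolation=cv2.INTER_CUBIC))
E
```

```text
6.0667 [0.5095 0.0918 0.0579] [[0.118, 0.993, 0.001], [0.993, -0.118, -0.0], [0.0, 0.001, -1.0]] F [ 0.66 -0.26 -0.3 ] M [-0.03 -0.01  0.03] op 0.2256597966093613 [ -2.2  38.  105.2  -0.   36.8   4.6]
mid rack [-0.0102  0.0079  0.0503] A [-0.0335  0.1561  0.0503] B [ 0.0131 -0.1403  0.0502] pitch 0.0
```

View pics/s2.png

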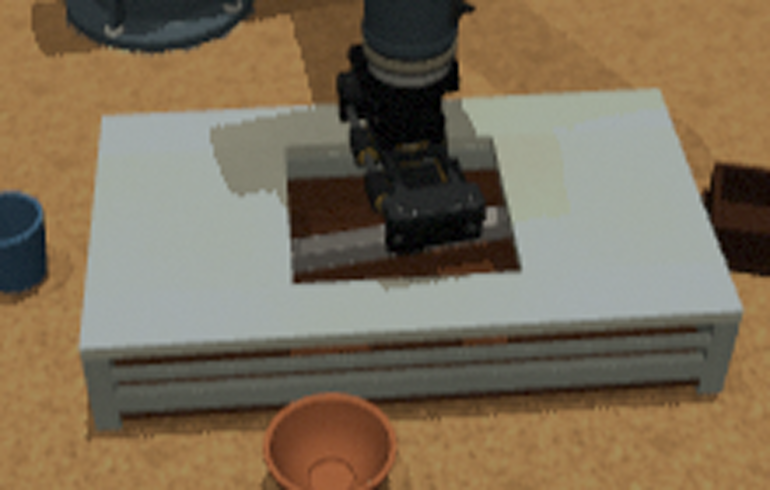

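Sliding far enough at this grip would put the tilted fingers too close to the −y edge of the opening. I'll set the beam back down and regrip 30 mm toward end A.

>>> arm_command(
  commands=[
    {"translation": [0, 0, 0.3], "dr": [0, 0, 0], "jaw": 1},
    {"translation": [0, 0, 0.3], "dr": [0, 0, 0], "jaw": 1},
    {"translation": [0, 0, 0.2], "dr": [0, 0, 0], "jaw": 1},
    {"translation": [0, 0, 0], "dr": [0, 0, 0], "jaw": 1},
    {"translation": [0, 0, 0], "dr": [0, 0, 0], "jaw": 1},
    {"translation": [0, 0, 0], "dr": [0, 0, 0], "jaw": 0.5},
    {"translation": [0, 0, 0], "dr": [0, 0, 0], "jaw": 0.5},
    {"translation": [0, 0, 0], "dr": [0, 0, 0], "jaw": 0.5},
    {"translation": [0, 0, 0], "dr": [0, 0, 0], "jaw": 0.5},
    {"translation": [0, 0, 0], "dr": [0, 0, 0], "jaw": 0.5},
    {"translation": [0, 0, 0], "dr": [0, 0, 0], "jaw": 0.5},
  ],
)

```text
time_s: 7.03
position: [0.5095, 0.0918, 0.0376]
tcp_rot: [[0.118, 0.993, 0.0], [0.993, -0.118, 0.0], [0.0, 0.0, -1.0]]
force: [0.9, -0.1, 0.3]
opening: 0.491
```

>>> arm_command(
  commands=[
    {"translation": [0.4, 0, 0], "dr": [0, 0, 0], "jaw": 0.5},
    {"translation": [0.4, 0, 0], "dr": [0, 0, 0], "jaw": 0.5},
    {"translation": [0.4, 0, 0], "dr": [0, 0, 0], "jaw": 0.5},
    {"translation": [0, 0, 0], "dr": [0, 0, 0], "jaw": 0.5},
    {"translation": [0, 0, 0], "dr": [0, 0, 0], "jaw": 1},
    {"translation": [0, 0, 0], "dr": [0, 0, 0], "jaw": 1},
    {"translation": [0, 0, 0], "dr": [0, 0, 0], "jaw": 1},
    {"translation": [0, 0, 0], "dr": [0, 0, 0], "jaw": 1},
    {"translation": [0, 0, 0], "dr": [0, 0, 0], "jaw": 1},
    {"translation": [0, 0, 0], "dr": [0, 0, 0], "jaw": 1},
    {"translation": [0, 0, 0], "dr": [0, 0, 0], "jaw": 1},
    {"translation": [0, 0, 0], "dr": [0, 0, 0], "jaw": 1},
  ],
)

```text
time_s: 8.03
position: [0.5129, 0.1213, 0.0375]
tcp_rot: [[0.118, 0.993, -0.0], [0.993, -0.118, -0.0], [-0.0, -0.0, -1.0]]
force: [-0.2, -1.5, -0.0]
opening: 0.226
```

```bash
sed -i 's/m=Q.T@(p+R\[:,2\]\*h-o)/m=Q.T@(p+R[:,2]*h-R[:,0]*.03-o)/' st.py; python3 st.py
```

```text
8.0333 [0.5129 0.1213 0.0375] [[0.118, 0.993, -0.0], [0.993, -0.118, -0.0], [-0.0, -0.0, -1.0]] F [-0.16 -1.46 -0.03] M [-0.1  -0.06 -0.02] op 0.22631838353609146 [  1.2  40.6 104.2  -0.   35.2   7.9]
mid rack [-0.0103  0.0076  0.0299] A [-0.0336  0.1558  0.0299] B [ 0.0129 -0.1406  0.03  ] pitch -0.01
```

>>> arm_command(
  commands=[
    {"translation": [0, 0, -0.2], "dr": [0, 0, 0], "jaw": 1},
    {"translation": [0, 0, -0.3], "dr": [0, 0, 0], "jaw": 1},
    {"translation": [0, 0, -0.3], "dr": [0, 0, 0], "jaw": 1},
    {"translation": [0, 0, 0], "dr": [0, 0, 0], "jaw": 1},
    {"translation": [-0.2, 0, 0], "dr": [0, 0, 0], "jaw": 1},
    {"translation": [-0.4, 0, 0], "dr": [0, 0, 0], "jaw": 1},
    {"translation": [-0.4, 0, 0], "dr": [0, 0, 0], "jaw": 1},
    {"translation": [-0.4, 0, 0], "dr": [0, 0, 0], "jaw": 1},
    {"translation": [-0.4, 0, 0], "dr": [0, 0, 0], "jaw": 1},
    {"translation": [-0.2, 0, 0], "dr": [0, 0, 0], "jaw": 1},
    {"translation": [0, 0, 0], "dr": [0, 0, 0], "jaw": 1},
    {"translation": [0, 0, 0], "dr": [0, 0, 0], "jaw": 1},
  ],
)

```text
time_s: 9.03
position: [0.507, 0.0713, 0.0575]
tcp_rot: [[0.119, 0.993, -0.0], [0.993, -0.119, 0.0], [0.0, -0.0, -1.0]]
force: [-0.2, -0.3, -1.3]
opening: 0.226
```

```bash
python3 st.py; python3 - <<'E'
from h import *
im,_=capture("scene");cv2.imwrite("pics/s3.png",cv2.resize(np.ascontiguousarray(im[130:270,180:400,::-1]),None,fx=3.5,fy=3.5,interpolation=cv2.INTER_CUBIC))
E
```

```text
9.0333 [0.507  0.0713 0.0575] [[0.119, 0.993, -0.0], [0.993, -0.119, 0.0], [0.0, -0.0, -1.0]] F [-0.17 -0.32 -1.3 ] M [-0.01 -0.11  0.01] op 0.22616342268564615 [ -4.5  37.9 106.    0.   36.2   2.3]
mid rack [-0.0024 -0.0421  0.0499] A [-0.0255  0.1061  0.0499] B [ 0.0206 -0.1903  0.0498] pitch 0.01
```

View pics/s3.png

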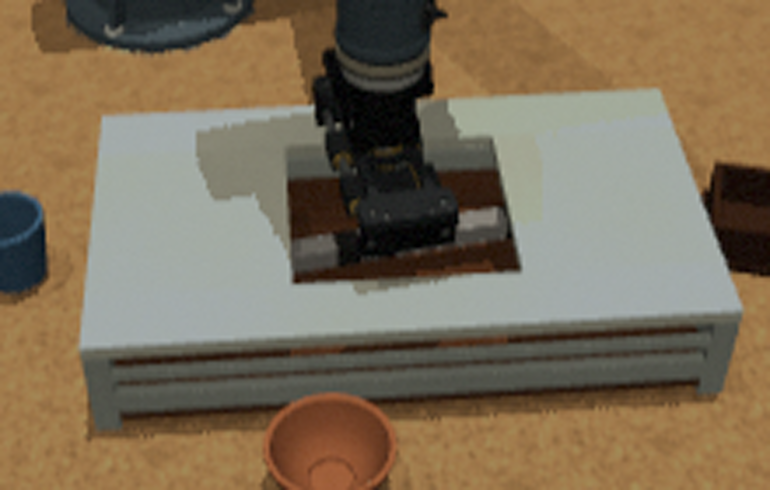

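>>> arm_command(
  commands=[
    {"translation": [-0.3, 0, 0], "dr": [0, 0, 0], "jaw": 1},
    {"translation": [-0.4, 0, 0], "dr": [0, 0, 0], "jaw": 1},
    {"translation": [-0.4, 0, 0], "dr": [0, 0, 0], "jaw": 1},
    {"translation": [-0.25, 0, 0], "dr": [0, 0, 0], "jaw": 1},
    {"translation": [0, 0, 0], "dr": [0, 0, 0], "jaw": 1},
    {"translation": [0, 0, -0.2], "dr": [0, 0.4, 0], "jaw": 1},
    {"translation": [0, 0, -0.2], "dr": [0, 0.4, 0], "jaw": 1},
    {"translation": [0, 0, -0.2], "dr": [0, 0.4, 0], "jaw": 1},
    {"translation": [0, 0, 0], "dr": [0, 0, 0], "jaw": 1},
    {"translation": [0, 0, 0], "dr": [0, 0, 0], "jaw": 1},
  ],
)

```text
time_s: 9.92
position: [0.5032, 0.0371, 0.0727]
tcp_rot: [[0.118, 0.993, 0.015], [0.985, -0.119, 0.123], [0.124, 0.0, -0.992]]
force: [0.2, -0.6, -1.1]
opening: 0.227
```

```bash
python3 st.py; python3 - <<'E'
from h import *
im,_=capture("scene");cv2.imwrite("pics/s4.png",cv2.resize(np.ascontiguousarray(im[130:270,180:400,::-1]),None,fx=3.5,fy=3.5,interpolation=cv2.INTER_CUBIC))
E
```

```text
9.9167 [0.5032 0.0371 0.0727] [[0.118, 0.993, 0.015], [0.985, -0.119, 0.123], [0.124, 0.0, -0.992]] F [ 0.17 -0.61 -1.1 ] M [-0.07 -0.08 -0.01] op 0.22706695380267497 [-12.8  35.9 107.6  11.6  37.8 -15.3]
mid rack [ 0.0029 -0.0749  0.0614] A [-0.0199  0.0721  0.08  ] B [ 0.0258 -0.222   0.0427] pitch 7.15
```

View pics/s4.png

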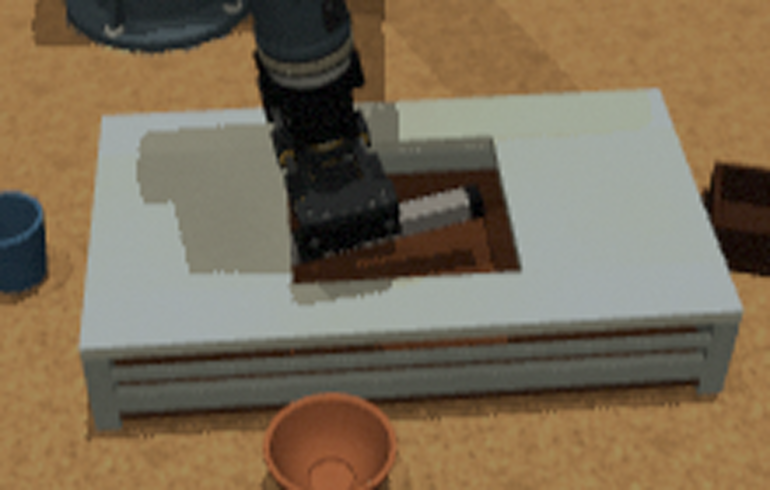

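End cap A now shows inside the opening at about (475,200) in the crop, clear of the edge. I continue the tilt.

>>> arm_command(
  commands=[
    {"translation": [0.02, 0, -0.2], "dr": [0, 0.43, 0], "jaw": 1},
    {"translation": [0.03, 0, -0.2], "dr": [0, 0.43, 0], "jaw": 1},
    {"translation": [0.04, 0, -0.2], "dr": [0, 0.43, 0], "jaw": 1},
    {"translation": [0, 0, 0], "dr": [0, 0, 0], "jaw": 1},
    {"translation": [0, 0, 0], "dr": [0, 0, 0], "jaw": 1},
  ],
)

```text
time_s: 10.38
position: [0.5029, 0.0373, 0.0875]
tcp_rot: [[0.114, 0.993, 0.03], [0.96, -0.118, 0.255], [0.256, -0.0, -0.967]]
force: [-0.7, 0.4, -1.9]
opening: 0.226
```

```bash
python3 st.py; python3 - <<'E'
from h import *
im,_=capture("scene");cv2.imwrite("pics/s5.png",cv2.resize(np.ascontiguousarray(im[130:270,180:400,::-1]),None,fx=3.5,fy=3.5,interpolation=cv2.INTER_CUBIC))
E
```

```text
10.3833 [0.5029 0.0373 0.0875] [[0.114, 0.993, 0.03], [0.96, -0.118, 0.255], [0.256, -0.0, -0.967]] F [-0.67  0.42 -1.9 ] M [-0.22 -0.02  0.05] op 0.2258450393579388 [-17.4  35.  107.8  22.   42.2 -27.7]
mid rack [ 0.0023 -0.0731  0.0724] A [-0.0201  0.0702  0.1109] B [ 0.0248 -0.2163  0.034 ] pitch 14.85
```

View pics/s5.png

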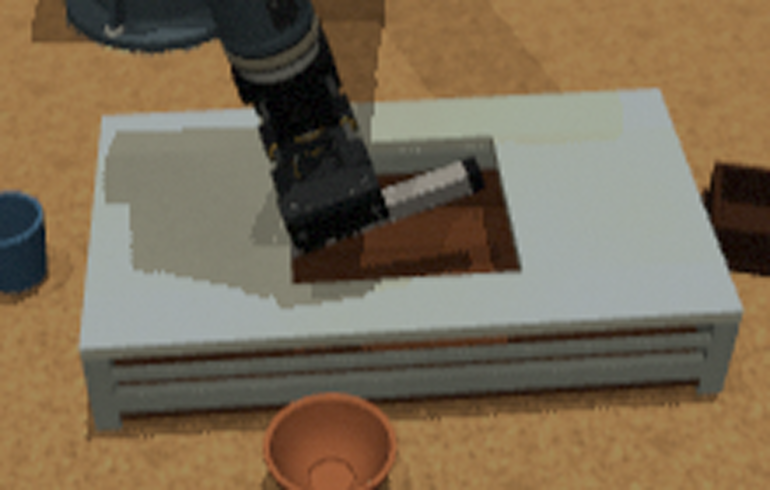

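Criterion 1 now looks met, with A at 0.111 m and B at 0.034 m. Next I move it forward and up with more tilt.

>>> arm_command(
  commands=[
    {"translation": [0.39, 0, 0.1], "dr": [0, 0, 0], "jaw": 1},
    {"translation": [0.39, 0, 0.1], "dr": [0, 0, 0], "jaw": 1},
    {"translation": [0.53, 0, -0.11], "dr": [0, 0, 0], "jaw": 1},
    {"translation": [0.53, 0, -0.11], "dr": [0, 0, 0], "jaw": 1},
    {"translation": [0.4, 0, -0.1], "dr": [0, 0.4, 0], "jaw": 1},
    {"translation": [0.4, 0, -0.1], "dr": [0, 0.4, 0], "jaw": 1},
    {"translation": [0.4, 0, -0.1], "dr": [0, 0.4, 0], "jaw": 1},
    {"translation": [0, 0, 0], "dr": [0, 0, 0], "jaw": 1},
    {"translation": [0, 0, 0], "dr": [0, 0, 0], "jaw": 1},
  ],
)

```text
time_s: 11.18
position: [0.5109, 0.1086, 0.116]
tcp_rot: [[0.108, 0.993, 0.043], [0.92, -0.116, 0.373], [0.376, -0.0, -0.927]]
force: [0.3, 0.1, -1.6]
opening: 0.226
```

```bash
python3 st.py; python3 - <<'E'
from h import *
im,_=capture("scene");cv2.imwrite("pics/s6.png",cv2.resize(np.ascontiguousarray(im[130:270,180:400,::-1]),None,fx=3.5,fy=3.5,interpolation=cv2.INTER_CUBIC))
E
```

```text
11.1833 [0.5109 0.1086 0.116 ] [[0.108, 0.993, 0.043], [0.92, -0.116, 0.373], [0.376, -0.0, -0.927]] F [ 0.31  0.07 -1.64] M [-0.36 -0.05 -0.07] op 0.22558681635575953 [-13.2  33.3 107.   30.8  46.8 -29.2]
mid rack [-0.0095 -0.0002  0.0976] A [-0.0313  0.1371  0.154 ] B [ 0.0123 -0.1375  0.0413] pitch 22.06
```

View pics/s6.png

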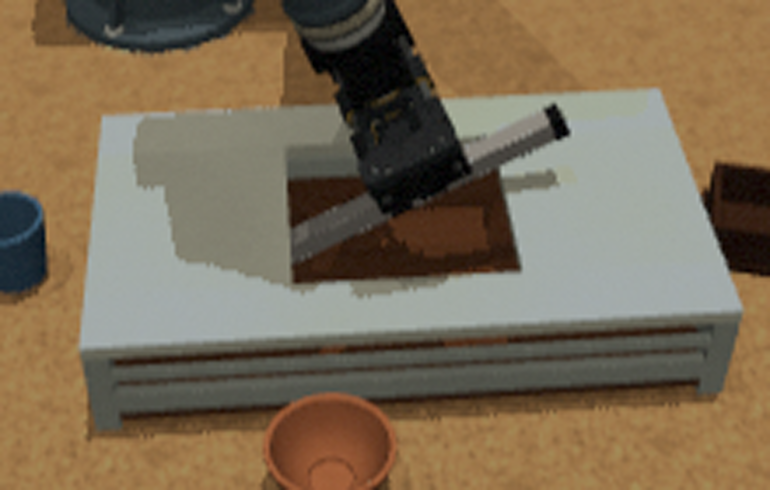

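>>> arm_command(
  commands=[
    {"translation": [0.3, 0, 0], "dr": [0, 0, 0], "jaw": 1},
    {"translation": [0.5, 0, 0], "dr": [0, 0, 0], "jaw": 1},
    {"translation": [0.5, 0, 0], "dr": [0, 0, 0], "jaw": 1},
    {"translation": [0.5, 0, 0], "dr": [0, 0, 0], "jaw": 1},
    {"translation": [0.5, 0, 0], "dr": [0, 0, 0], "jaw": 1},
    {"translation": [0.5, 0, 0], "dr": [0, 0, 0], "jaw": 1},
    {"translation": [0.2, 0, 0], "dr": [0, 0, 0], "jaw": 1},
    {"translation": [0, 0, 0], "dr": [0, 0, 0], "jaw": 1},
    {"translation": [0, 0, 0], "dr": [0, 0, 0], "jaw": 1},
  ],
)

```text
time_s: 11.98
position: [0.5192, 0.1769, 0.1443]
tcp_rot: [[0.108, 0.993, 0.044], [0.92, -0.117, 0.374], [0.376, 0.0, -0.926]]
force: [0.6, 1.2, -2.0]
opening: 0.221
```

```bash
python3 st.py; python3 - <<'E'
from h import *
im,_=capture("scene");cv2.imwrite("pics/s7.png",cv2.resize(np.ascontiguousarray(im[130:270,180:400,::-1]),None,fx=3.5,fy=3.5,interpolation=cv2.INTER_CUBIC))
E
```

```text
11.9833 [0.5192 0.1769 0.1443] [[0.108, 0.993, 0.044], [0.92, -0.117, 0.374], [0.376, 0.0, -0.926]] F [ 0.6   1.25 -2.03] M [-0.27 -0.03  0.03] op 0.22066379488318535 [ -5.2  31.  104.2  30.2  48.4 -19.5]
mid rack [-0.02    0.0678  0.126 ] A [-0.0417  0.2051  0.1824] B [ 0.0018 -0.0694  0.0695] pitch 22.11
```

View pics/s7.png

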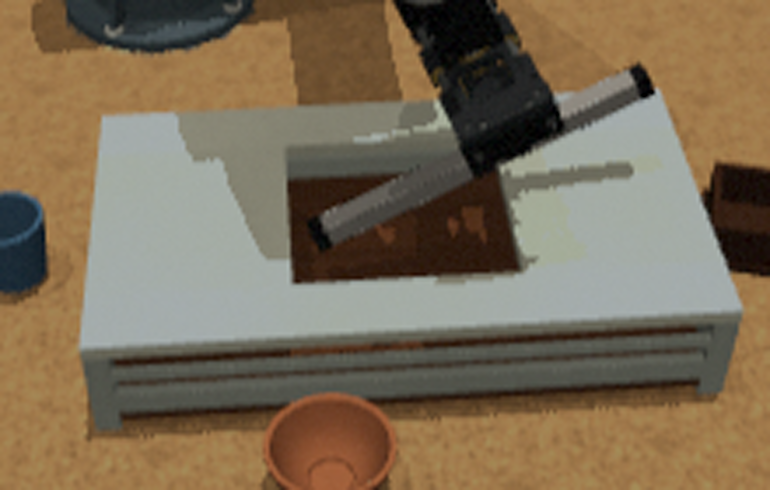

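Both black caps are visible, with B at about (320,232) inside the opening and clear of its edges. I now lift straight up.

>>> arm_command(
  commands=[
    {"translation": [0.1, 0, -0.25], "dr": [0, 0, 0], "jaw": 1},
    {"translation": [0.2, 0, -0.5], "dr": [0, 0, 0], "jaw": 1},
    {"translation": [0.24, 0, -0.6], "dr": [0, 0, 0], "jaw": 1},
    {"translation": [0.24, 0, -0.6], "dr": [0, 0, 0], "jaw": 1},
    {"translation": [0.24, 0, -0.6], "dr": [0, 0, 0], "jaw": 1},
    {"translation": [0.24, 0, -0.6], "dr": [0, 0, 0], "jaw": 1},
    {"translation": [0.2, 0, -0.5], "dr": [0, 0, 0], "jaw": 1},
    {"translation": [0.1, 0, -0.25], "dr": [0, 0, 0], "jaw": 1},
    {"translation": [0, 0, 0], "dr": [0, 0, 0], "jaw": 1},
    {"translation": [0, 0, 0], "dr": [0, 0, 0], "jaw": 1},
    {"translation": [0, 0, 0], "dr": [0, 0, 0], "jaw": 1},
    {"translation": [0, 0, 0], "dr": [0, 0, 0], "jaw": 1},
  ],
)

```text
time_s: 13.03
position: [0.5187, 0.1759, 0.2484]
tcp_rot: [[0.11, 0.993, 0.042], [0.92, -0.118, 0.374], [0.377, -0.002, -0.926]]
force: [0.5, -0.6, -1.4]
opening: 0.226
```

```bash
python3 st.py; python3 - <<'E'
from h import *
im,d=capture("scene");cv2.imwrite("pics/s8.png",np.ascontiguousarray(im[:,:,::-1]))
np.save("d8.npy",d)
im,d=capture("top");cv2.imwrite("pics/t8.png",np.ascontiguousarray(im[:,:,::-1]))
E
python3 st.py
```

```text
13.0333 [0.5187 0.1759 0.2484] [[0.11, 0.993, 0.042], [0.92, -0.118, 0.374], [0.377, -0.002, -0.926]] F [ 0.46 -0.57 -1.42] M [-0.23 -0.04 -0.01] op 0.22640950010052746 [ -5.3  21.7  98.6  25.3  61.7 -11.1]
mid rack [-0.0203  0.0668  0.23  ] A [-0.0417  0.2041  0.2865] B [ 0.0011 -0.0705  0.1735] pitch 22.13
13.1333 [0.5189 0.176  0.2485] [[0.11, 0.993, 0.043], [0.92, -0.118, 0.374], [0.377, -0.002, -0.926]] F [-0.53 -0.29 -0.97] M [-0.32 -0.03 -0.  ] op 0.2214496480372379 [ -5.3  21.7  98.6  25.3  61.7 -11.1]
mid rack [-0.0201  0.0669  0.2302] A [-0.0416  0.2042  0.2867] B [ 0.0014 -0.0704  0.1737] pitch 22.13
```

View pics/s8.png

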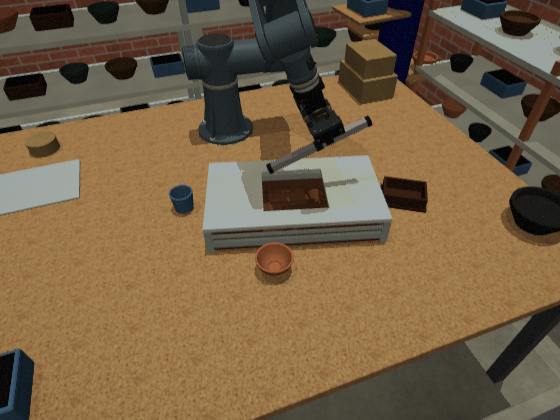

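View pics/t8.png

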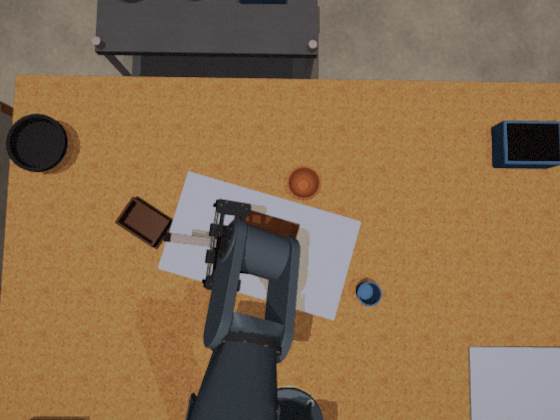

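The scene view shows the whole beam in the air, with cap B at (270,168) and cap A at (369,120). The pots haven't moved. I'll check the end heights from depth.

```bash
python3 - <<'E'
from h import *
d=np.load("d8.npy");m=camera_model("scene");K=m["intrinsics"];T=m["pose"]
im=cv2.imread("pics/s8.png")
for n,(u,v) in {"B":(270,168),"A":(369,121)}.items():
    ys,xs=np.mgrid[v-4:v+5,u-4:u+5]; ys=ys.ravel();xs=xs.ravel()
    k=(im[ys,xs].max(1)<60)&(d[ys,xs]>0); ys,xs=ys[k],xs[k]
    z=d[ys,xs]; k=z<np.median(z)+.03; xs,ys,z=xs[k],ys[k],z[k]
    P=np.c_[xs,ys,np.ones(len(xs))]@np.linalg.inv(K).T*z[:,None]; P=P@T[:3,:3].T+T[:3,3]
    print(n,len(z),np.median(P,0).round(3),P[:,2].min().round(3))
s=read_state();R=s["tcp_rot"];mid=s["position"]+R[:,2]*.0076-R[:,0]*.03
print("pred A",(mid+.15*R[:,0]).round(3),"B",(mid-.15*R[:,0]).round(3),np.abs(s["qvel"]).max())
E
```

```text
B 41 [0.508 0.015 0.183] 0.168
A 39 [0.54  0.278 0.289] 0.277
pred A [0.532 0.289 0.287] B [0.499 0.013 0.174] 0.3110378255194506
```

```bash
python3 -c "
from rig import *
print(hand_in())"
```

```text
the job is handed in; nothing more can be done
None
```

The beam is out through the opening and held still in the gripper, tilted about 22°, wholly above the deck. I handed the job in at about 13 s of the 48 s; `hand_in()` gives no verdict.

**How it went:**
- I gripped the beam at its band, lifted it 20 mm and then put it back down. At that grip the tilted fingers would have come too close to the edge of the opening.
- I regripped 30 mm toward end A, lifted it level and slid it toward −y.
- I then tilted it so that end A came out first, and drew it up along its own axis and clear.

**On-the-way condition:** end A was at 0.111 m with end B at 0.034 m inside the rack. With further tilt they reached 0.154 m and 0.041 m. These heights are worked out from the arm pose and the grip, and the pictures agree with them.

**Last checks:**

| | From the arm pose | From the depth image |
|---|---|---|
| End A height | 0.287 m | about 0.289 m |
| End B height | 0.174 m | about 0.183 m |

- **Clearance:** the lowest depth point on end B is about 0.168 m, roughly 70 mm above the deck. The 9 mm difference at end B is probably because the camera sees the cap's visible faces, not its centre.
- **Grip and motion:** the jaws read 19–20 mm open on the 20 mm beam. Joint speeds were at most about 0.3 °/s.
- **Pots:** all three look unmoved in both camera views; I did not measure their positions.

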